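File two ticket bundles and close the end stop

TASK

Take the two ticket bundles out of the sloped tray and stand them upright on edge in the filing rack, side by side between its fixed end wall and its sliding end stop, large faces toward the wall. Then slide the end stop up so that the bundles are packed snug against the wall with no gaps, let go, and leave the other things on the desk where they are.

Things in the scene. Friction and masses are not known exactly. Their poses are not given: they have to be found in the camera images.
- rack: Grey metal filing rack, fixed, 124 x 345 mm, origin on the desk under it, z up; bundles are packed along its y axis. Floor 8 mm above the desk, between two side lips (22 mm high, inner faces at x = -53 and +53 mm). At its +y end the end wall, 78 mm high, inner face at y = +145 mm; the sliding end stop is at the -y end.
- wall_face (a point): Middle of the foot of the end wall's inner face, at floor height; axes as the rack's.
- end_stop (a joint): Travel of the dark sliding end stop along the rack's +y, toward the wall, in m (0 to 0.2). The clear length between its plate and the wall is 240 mm minus this value; starts at 0 to 0.03. It stays where it is left; it slides with about 3 N.
- stop_face (a point): Middle of the foot of the end stop's front face (toward the wall), at floor height, moving with the stop; axes as the rack's. The plate is 100 mm wide, 8 mm thick, top 77 mm above the desk.
- stop_lug (a point): Point on the centre line of the end stop's upright grip lug, 88 mm above the desk (top at 100 mm), axes as the rack's. The lug is 40 mm wide (x) and 14 mm thick (y), 52 mm behind the stop's front face, with 37 mm free between lug and plate; a foot 19 mm high joins the two. Pinch across the 14 mm and slide.
- tray: Grey sloped tray, fixed, 112 x 222 mm, origin on the desk near its middle, z up. Two pockets, 102 mm wide, at y = +54 and -54 mm, parted by 20 mm ridges. Their floors rise 30 degrees toward +x (away from the robot); a front plate, 35 mm high along the lean, holds the bundles; the back is open.
- bundle_a: Banded block of pale blue-green tickets, 93 (x) x 90 (y) x 47 (z) mm, 0.2 to 0.4 kg, rigid; both alike. Origin: middle of one large face, the thickness runs from it along +z. Starts in a tray pocket on a 90 mm edge, leaning 30 degrees, top toward the robot: -x up along the lean, +z away from the robot, rising 30 degrees. Grasp across the 47 mm with the tool tilted along the lean.
- bundle_b: Banded block of pale blue-green tickets, 93 (x) x 90 (y) x 47 (z) mm, 0.2 to 0.4 kg, rigid; both alike. Origin: middle of one large face, the thickness runs from it along +z. Starts in a tray pocket on a 90 mm edge, leaning 30 degrees, top toward the robot: -x up along the lean, +z away from the robot, rising 30 degrees. Grasp across the 47 mm with the tool tilted along the lean.
- bundle_a_mid (a point): Centre of bundle_a; axes as the bundle's. Standing on the rack floor on a 90 mm edge it is 54 mm above the desk.
- bundle_b_mid (a point): Centre of bundle_b; axes as the bundle's. Standing on the rack floor on a 90 mm edge it is 54 mm above the desk.
- glue_stick: Upright glue stick, 27 mm across, 92 mm high, right rear, origin under its middle; a bystander, to be left where it is
- stapler: Stapler, 151 x 30 x 49 mm, lying along x at the left, origin under its middle; a bystander, to be left where it is

How it is judged:
By the outcome, as a careful person would: the job done as asked, in the order asked, and still so for the second after the job is handed in, with the robot touching nothing.
It also fails if it takes over 67 s, if anything falls off the work surface, if the arm or the gripper's body presses on something with over 40 N, if the wrist force passes 120 N, or if a joint passes its speed limit or range.

ROBOT

A 6-joint arm with a two-finger parallel gripper is mounted at the origin on a cart in front of the work surface, level with it; the furniture and walls round the work are solid. World frame = base frame: x ahead of the robot, y to its left, z up, the work surface at z = 0. Lengths are in m, angles in degrees, forces in N, time in s.
With the tool pointing down it reaches from about 0.35 to 0.875 m from the base axis. Payload 4.2 kg.
Tool frame: the origin (TCP) lies midway between the tips of the shut fingers; the grasp point (between the pads) lies 19 mm behind it; y points along the fingers, z is the direction in which the jaws open and shut, and the axes are right-handed (so a half turn about y gives the same grasp; the last joint's range is limited). The gripper opens to 87 mm and grips with 3 to 60 N. Pads are 19 mm wide; open, the fingers measure 117 mm over their backs; the gripper's body (75 mm by 190 mm) begins 51 mm behind the grasp point.
Start: joints at [-56.975, 22.042, 0.453, 0, -68.411, -14.817], TCP at [0.195, -0.594, 0.189] pointing down, gripper open.
Joint ranges: [-179.83, 179.83], [-69.29, 118.12], [-61.27, 80.66], [-181.25, 117.63], [-171.15, -9.14], [-177.46, 177.46]. Speed limits (degrees/s): [159.86, 159.86, 180, 180, 180, 180].

INTERFACE

Orientations are given as [roll, pitch, yaw] about the fixed x, y, z axes, in that order (R = Rz(yaw) Ry(pitch) Rx(roll)).
In Python, from workcell import env gives the robot as it stands. The module is installed in compiled form; this text tells all that it offers. Calls block until the motion is done:
- env.goto(position, orientation): joint-space move of the TCP to a pose.
- env.move_straight(position, rotation=None, rate=0.15, force_limit=None): straight line of the TCP; rotation=None keeps the orientation; rate is the mean speed in m/s. With force_limit (N) it stops when the force on the tool has changed by that much, and returns True; else False.
- env.set_joints(angles): joint-space move.
- env.gripper_to(opening, grasp_force=None): opening from 0.0 (shut) to 1.0 (fully open); grasp_force is the grip in N (None keeps the last); returns when the fingers have stopped.
- env.dwell(seconds).
- env.inverse_kinematics(position, orientation): joint angles nearest the present ones, or None.
- env.read_state(): the state.
- env.grab_frame(name): name is "scene" or "top" or "wrist"; returns a dict with "image" (420x560x3 uint8, blue, green, red), "fx", "fy", "cx", "cy" (pixels), "position" and "orientation" of the camera in the world. Camera axes: x right, y up, looking along -z (the intrinsics and any distortion apply to the point x, -y, -z); pixel columns grow to the right and rows downward; lengths in m; the calibration is good to about 2 mm. A picture is of the moment at which its call begins. There is no depth.
A pose or a line that the arm cannot do raises env.Unreachable and nothing moves.
- env.close_job(): hands the job in, once; it reports no verdict.
Trained networks look in a picture, given as the dict that the camera call returned (one of the last four; its "shot" number tells which), for a name from the list of things; names that differ only in an ending like _2 or _b are one class to them, and where a whole thing is asked for, a point or a joint stands for the part that bears it (a point fixed in the world has none). Each returns a list of dicts, best first, with "score" (0 to 1); they miss things now and then, are a little off and sometimes report something else, mostly with a low value. They report only what shows in the picture. A call takes as long as a camera call.
- env.search_frame(picture, thing): "xyz" ([x, y, z] in m, in world coordinates, good to about 4 mm: the middle of the surface that is visible of it).
- env.trace(picture, thing): "mask" (420x560 bool, what is visible of it).
The state is a dict: "clock": time; "joint_positions": joint angles; "qvel": joint speeds; "joint_torque": joint torques, N m; "position": TCP position; "tool_rot": TCP orientation; "force": force on the tool from outside, world axes, zero at the start; "wrist_torque": the same for the moment, N m; "opening": opening from 0.0 (shut) to 1.0 (fully open).
Only numpy, scipy, OpenCV 4.12 (cv2) and the standard library are available. Lean on these libraries where they do the work, as an engineer would, in place of code of your own. Each camera call takes 0.05 s, during which the arm holds its last target.

## Working session

There is one attempt and no reset: what is moved stays moved. The work goes in short steps, each a Python script; the robot and the scene stay as the last script left them, time stands still between calls to the robot, and variables do not carry over. Pictures are saved under pics/ and viewed, and the job is handed in when it is done.

```bash
ls; mkdir -p pics; python3 - <<'E'
from workcell import env
import cv2,numpy as np
np.set_printoptions(precision=4,suppress=True)
s=env.read_state();print(s)
for n in ["scene","top"]:
    p=env.grab_frame(n);cv2.imwrite(f"pics/{n}0.png",p["image"])
    print(n,{k:v for k,v in p.items() if k!="image"})
    for t in ["rack","end_stop","stop_lug","tray","bundle_a","bundle_a_mid","glue_stick","stapler","wall_face","stop_face"]:
        try:
            r=env.search_frame(p,t); print(t,[(np.round(q["xyz"],4),round(q["score"],2)) for q in r[:4]])
        except Exception as e: print(t,repr(e))
print(env.read_state()["clock"])
E
```

```text
pics
{'clock': 0.0, 'joint_positions': array([-56.9745,  22.0919,   0.3792,  -0.0297, -68.4107, -14.8182]), 'qvel': array([ 0.1261,  0.0629,  0.0621, -0.0722, -0.0018,  0.0288]), 'joint_torque': array([  0.    , -39.0665,  18.7406,   4.2199,   0.011 ,  -0.0002]), 'position': array([ 0.1951, -0.593 ,  0.1877]), 'tool_rot': array([-89.8736,   0.0049,  18.1964]), 'force': array([0.1268, 0.4369, 0.0508]), 'wrist_torque': array([ 0.0279,  0.0213, -0.0126]), 'opening': 1.0041685723587301}
scene {'fx': 459.17405421937, 'fy': 459.17405421937, 'cx': 275.9548467571614, 'cy': 218.52341187646087, 'position': array([-0.4175, -0.5383,  1.0497]), 'orientation': array([ 49.6754,   0.6055, -59.4394]), 'shot': 1}
rack [(array([ 0.4917, -0.1869,  0.0062]), 0.55), (array([0.4148, 0.4765, 0.0305]), 0.15)]
end_stop [(array([ 0.4907, -0.2728,  0.0252]), 0.89)]
stop_lug [(array([ 0.4905, -0.276 ,  0.0302]), 0.78)]
tray [(array([0.5035, 0.1404, 0.0002]), 0.88)]
bundle_a [(array([0.4978, 0.1227, 0.0919]), 0.84), (array([ 0.4923, -0.2779,  0.0273]), 0.52)]
bundle_a_mid []
glue_stick [(array([ 0.6355, -0.4377, 
[... 437 characters left out ...]
 9.8987,  -0.6908, -90.3006]), 'shot': 2}
rack [(array([ 0.4935, -0.1787,  0.0109]), 0.67)]
end_stop [(array([ 0.5033, -0.2764,  0.0375]), 0.94)]
stop_lug [(array([ 0.5052, -0.2736,  0.0315]), 0.95)]
tray [(array([0.5105, 0.1964, 0.0182]), 0.89)]
bundle_a [(array([0.523 , 0.2482, 0.0953]), 0.8), (array([ 0.5041, -0.2741,  0.0388]), 0.68), (array([0.5042, 0.1403, 0.1009]), 0.65)]
bundle_a_mid [(array([0.5291, 0.2469, 0.0989]), 0.79)]
glue_stick [(array([ 0.6427, -0.4297,  0.0733]), 0.53)]
stapler [(array([0.4234, 0.4787, 0.0438]), 0.69), (array([ 0.5058, -0.2717,  0.0397]), 0.58)]
wall_face [(array([ 0.4937, -0.1773,  0.0085]), 0.98)]
stop_face [(array([ 0.5064, -0.2788,  0.0344]), 0.69)]
1.1
```

View pics/scene0.png

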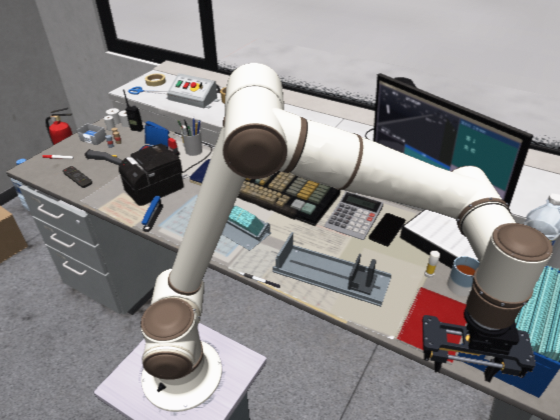

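View pics/top0.png

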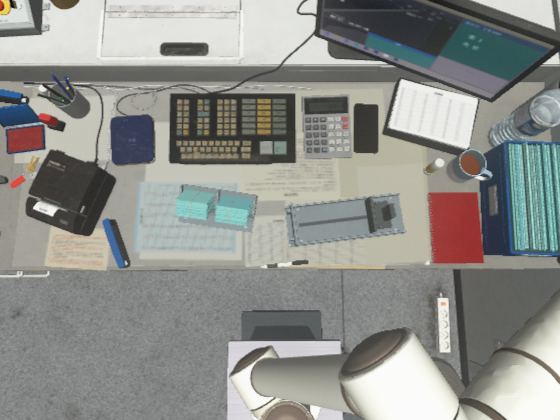

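Top view: the rack spans about px (287–405, 195–245) with its wall at the left and its stop at the right. The tray is at about (175–257, 185–230) and holds both bundles. Next I'll take closer wrist views.

```bash
cat > h.py <<'E'
from workcell import env
import cv2,numpy as np,pickle
from scipy.spatial.transform import Rotation as R
np.set_printoptions(precision=4,suppress=True)
def look(n,name):
    p=env.grab_frame(n);cv2.imwrite(f"pics/{name}.png",p["image"]);pickle.dump(p,open(f"pics/{name}.pkl","wb"));return p
def Rm(p): return R.from_euler('xyz',p["orientation"],degrees=True).as_matrix()
def proj(p,X):
    c=(np.asarray(X)-p["position"])@Rm(p); d=-c[:,2]
    return np.c_[p["cx"]+p["fx"]*c[:,0]/d,p["cy"]-p["fy"]*c[:,1]/d]
def unproj(p,uv,z):
    uv=np.atleast_2d(uv).astype(float)
    r=np.c_[(uv[:,0]-p["cx"])/p["fx"],-(uv[:,1]-p["cy"])/p["fy"],-np.ones(len(uv))]@Rm(p).T
    return p["position"]+r*((z-p["position"][2])/r[:,2])[:,None]
def dets(p,ts):
    for t in ts: print(t,[(np.round(q["xyz"],4),round(q["score"],2)) for q in env.search_frame(p,t)[:3]])
E
python3 - <<'E'
from h import *
env.goto([0.44,-0.20,0.40],[-90,0,0])
p=look("wrist","w_rack"); print({k:v for k,v in p.items() if k!="image"})
dets(p,["rack","end_stop","stop_lug","wall_face","stop_face"])
m=env.trace(p,"end_stop");print(len(m))
pickle.dump([env.trace(p,"rack"),m],open("pics/m_rack.pkl","wb"))
env.goto([0.44,0.19,0.40],[-90,0,0])
p=look("wrist","w_tray"); print({k:v for k,v in p.items() if k!="image"})
dets(p,["tray","bundle_a","bundle_b","bundle_a_mid"])
pickle.dump([env.trace(p,"tray"),env.trace(p,"bundle_a")],open("pics/m_tray.pkl","wb"))
print(env.read_state()["clock"])
E
```

```text
{'fx': 335.5333932258302, 'fy': 335.5333932258302, 'cx': 281.617004260037, 'cy': 205.53532212148087, 'position': array([ 0.3612, -0.2004,  0.5954]), 'orientation': array([-16.8356,  -0.084 ,  89.9125]), 'shot': 3}
rack [(array([ 0.4904, -0.1736,  0.0041]), 0.84)]
end_stop [(array([ 0.5008, -0.2799,  0.0269]), 0.58)]
stop_lug [(array([ 0.501 , -0.2746,  0.0264]), 0.64), (array([0.5258, 0.2133, 0.0898]), 0.53)]
wall_face [(array([ 0.4861, -0.1734,  0.0073]), 0.6), (array([ 0.4985, -0.2768,  0.0266]), 0.5)]
stop_face [(array([ 0.4974, -0.2778,  0.023 ]), 0.61)]
1
{'fx': 335.5333932258302, 'fy': 335.5333932258302, 'cx': 281.617004260037, 'cy': 205.53532212148087, 'position': array([0.3613, 0.1894, 0.596 ]), 'orientation': array([-16.9087,  -0.0692,  89.9017]), 'shot': 4}
tray [(array([0.5076, 0.19  , 0.001 ]), 0.65)]
bundle_a [(array([0.5179, 0.2479, 0.1005]), 0.89), (array([0.4208, 0.4823, 0.0444]), 0.2)]
bundle_b [(array([0.5179, 0.2479, 0.1005]), 0.89), (array([0.4208, 0.4823, 0.0444]), 0.2)]
bundle_a_mid [(array([0.5204, 0.2537, 0.0978]), 0.6)]
5.15
```

View pics/w_rack.png

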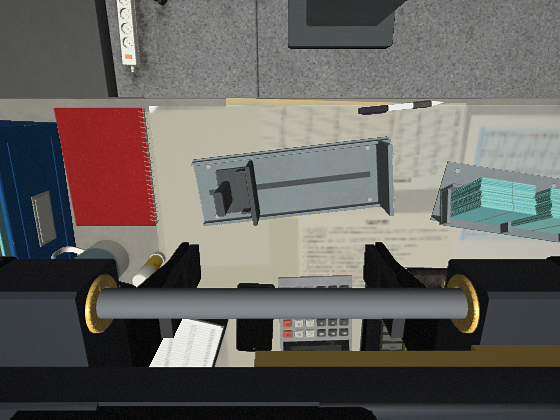

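View pics/w_tray.png

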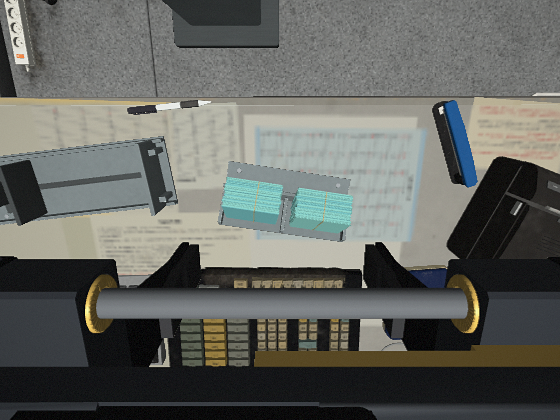

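The wrist views show the rack at px (192–393, 138–223), with the wall at its right end and the stop near u≈250. The tray is at (219–352, 162–241). I'll enlarge these areas to pick corners.

```bash
python3 - <<'E'
import cv2
a=cv2.imread("pics/w_rack.png")[125:235,180:405];cv2.imwrite("pics/z1.png",cv2.resize(a,None,fx=3.5,fy=3.5,interpolation=cv2.INTER_CUBIC))
a=cv2.imread("pics/w_tray.png")[150:250,205:365];cv2.imwrite("pics/z2.png",cv2.resize(a,None,fx=5,fy=5,interpolation=cv2.INTER_CUBIC))
a=cv2.imread("pics/top0.png")[180:260,170:410];cv2.imwrite("pics/z3.png",cv2.resize(a,None,fx=3.3,fy=3.3,interpolation=cv2.INTER_CUBIC))
E
```

```text
(no output)
```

View pics/z1.png

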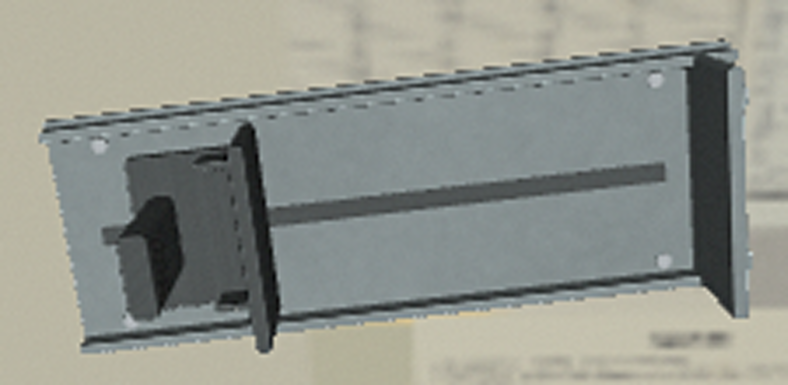

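View pics/z2.png

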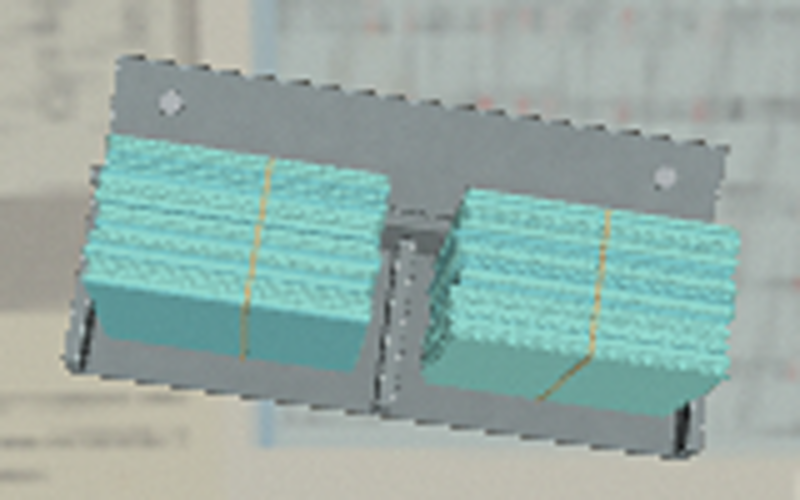

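View pics/z3.png

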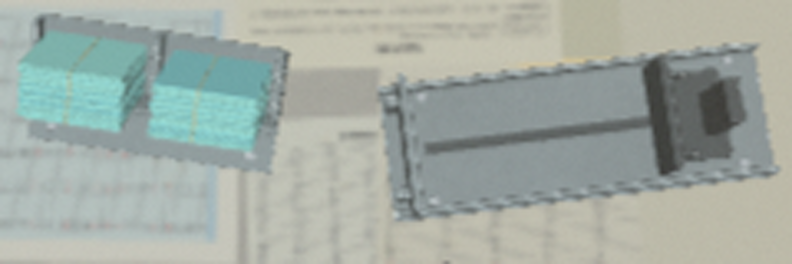

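```bash
python3 - <<'E'
from h import *
p=pickle.load(open("pics/w_rack.pkl","rb"))
def z1(pts): return np.array(pts)/3.5+[180,125]-0.0
A=unproj(p,z1([(43,130),(735,42),(82,350),(690,283)]),0.022);print("lips\n",A)
d=A[1]-A[0];print("yaw",np.degrees(np.arctan2(-d[0],d[1])));d=A[3]-A[2];print(np.degrees(np.arctan2(-d[0],d[1])))
B=unproj(p,z1([(690,65),(697,270)]),0.008);print("wallfoot\n",B)
B=unproj(p,z1([(733,70),(737,315)]),0.078);print("walltop\n",B)
C=unproj(p,z1([(253,127),(273,348)]),0.077);print("stop plate top rear..\n",C)
C=unproj(p,z1([(125,240),(152,318),(132,318),(103,232),(172,200)]),0.1);print("lug\n",C)
t=pickle.load(open("pics/w_tray.pkl","rb"))
z2=lambda q: np.array(q)/5+[205,150]
s,c=.5,np.sqrt(.75)
# bundle top corners: left bundle (lower y): robot-side edge low, far edge high
print("tray outline z~?",unproj(t,z2([(118,60),(727,148),(70,370),(690,455)]),0.0))
for h in (0.10,0.11): print(h,unproj(t,z2([(110,138),(388,178),(85,280),(362,318),(470,190),(740,232),(450,335),(725,375)]),h))
E
```

```text
lips
 [[ 0.4566 -0.3532  0.022 ]
 [ 0.4146 -0.0173  0.022 ]
 [ 0.5714 -0.342   0.022 ]
 [ 0.5357 -0.0292  0.022 ]]
yaw 7.117352388217416
6.516424356916956
wallfoot
 [[ 0.4271 -0.0341  0.008 ]
 [ 0.5328 -0.0219  0.008 ]]
walltop
 [[ 0.4214 -0.035   0.078 ]
 [ 0.5342 -0.0228  0.078 ]]
stop plate top rear..
 [[ 0.4462 -0.2453  0.077 ]
 [ 0.5504 -0.2387  0.077 ]]
lug
 [[ 0.4919 -0.3005  0.1   ]
 [ 0.5277 -0.2905  0.1   ]
 [ 0.5277 -0.2994  0.1   ]
 [ 0.4882 -0.3098  0.1   ]
 [ 0.4741 -0.2791  0.1   ]]
tray outline z~? [[0.4611 0.0953 0.    ]
 [0.4936 0.3147 0.    ]
 [0.5787 0.0715 0.    ]
 [0.6139 0.3074 0.    ]]
0.1 [[0.468  0.1075 0.1   ]
 [0.4805 0.1913 0.1   ]
 [0.5127 0.0976 0.1   ]
 [0.5252 0.1831 0.1   ]
 [0.4843 0.2162 0.1   ]
 [0.4977 0.2992 0.1   ]
 [0.5309 0.2106 0.1   ]
 [0.5444 0.2973 0.1   ]]
0.11 [[0.4658 0.1092 0.11  ]
 [0.4781 0.1912 0.11  ]
 [0.5096 0.0995 0.11  ]
 [0.5219 0.1833 0.11  ]
 [0.4818 0.2157 0.11  ]
 [0.495  0.297  0.11  ]
 [0.5275 0.2102 0.11  ]
 [0.5407 0.2951 0.11  ]]
```

```bash
cat > fit.py <<'E'
from h import *
from scipy.optimize import least_squares
t=pickle.load(open("pics/w_tray.pkl","rb"))
z2=lambda q: np.array(q)/5+[205,150]
s,c=.5,np.sqrt(.75)
def Rb(yaw):
    Rz=R.from_euler('z',yaw,degrees=True).as_matrix()
    return Rz@np.c_[[s,0,-c],[0,1,0],[c,0,s]]
L=lambda: 0
# bundle-local about centre: top face x=-.0465 ; corners order: robot-side(-z) y-,y+ ; far(+z) y-,y+
loc=np.array([[-.0465,-.045,-.0235],[-.0465,.045,-.0235],[-.0465,-.045,.0235],[-.0465,.045,.0235],[.0465,-.045,.0235],[.0465,.045,.0235]])
P={1:[(110,138),(388,178),(85,280),(362,318)],2:[(470,190),(740,232),(450,335),(725,375)]}
if __name__=="__main__":
    for k,pts in P.items():
        uv=z2(pts)
        f=lambda v:(proj(t,loc[:4]@Rb(v[3]).T+v[:3])-uv).ravel()
        g=lambda v:np.r_[f(v),(v[2]-.085)/.01]
        for ff in (f,g):
            r=least_squares(ff,[.51,.15+.1*(k-1),.08,-8]);print(k,r.x,np.abs(f(r.x)).max())
E
python3 fit.py
```

```text
1 [ 0.5258  0.1392  0.0351 -8.7677] 0.7321454724980185
1 [ 0.5206  0.141   0.054  -8.7369] 1.7344675243149368
2 [ 0.5431  0.2549  0.039  -9.1722] 0.5169501370073135
2 [ 0.5377  0.2525  0.0566 -9.277 ] 1.2904834674004064
```

```bash
cat >> h.py <<'E'
s_,c_=.5,np.sqrt(.75)
def eul(M): return R.from_matrix(M).as_euler('xyz',degrees=True)
def Rbun(yaw): return R.from_euler('z',yaw,degrees=True).as_matrix()@np.c_[[s_,0,-c_],[0,1,0],[c_,0,s_]]
def Rgrasp(yaw,sg):
    B=Rbun(yaw); return np.c_[-sg*B[:,1],B[:,0],sg*B[:,2]]
E
python3 - <<'E'
from h import *
print(env.read_state()["joint_positions"])
for sg in (1,-1):
    M=Rgrasp(-8.7,sg)
    for C in ([.521,.141,.06],[.538,.2525,.06]):
        for d in (0.0,0.12,0.17):
            pos=np.array(C)+M[:,1]*(-.005-d)
            print(sg,d,env.inverse_kinematics(pos,eul(M)))
for yaw in (6.8,-173.2):
    for y in (-.07,-.14): print(yaw,env.inverse_kinematics([.49,y,.07],[-90,0,yaw]),env.inverse_kinematics([.49,y,.15],[-90,0,yaw]))
E
```

```text
[  42.7745    3.0765    5.1809    0.0004  -92.1025 -132.8289]
1 0.0 None
1 0.12 [ 46.655   -2.8267 -56.5092  55.3893 -29.9863  77.134 ]
1 0.17 [ 55.1049  -8.1494 -52.1582  43.6973 -40.4976  83.5964]
1 0.0 [ 34.7086  17.1539 -52.7139  97.1278 -20.2596  43.083 ]
1 0.12 [ 56.5897   5.556  -47.2399  51.8205 -35.2978  71.9181]
1 0.17 [ 62.4077   1.3049 -43.4751  43.3754 -43.5368  77.1534]
-1 0.0 None
-1 0.12 [  46.655    -2.8267  -56.5092   55.3893  -29.9863 -102.866 ]
-1 0.17 [ 55.1049  -8.1494 -52.1582  43.6973 -40.4976 -96.4036]
-1 0.0 [  34.7086   17.1539  -52.7139   97.1278  -20.2596 -136.917 ]
-1 0.12 [  56.5897    5.556   -47.2399   51.8205  -35.2978 -108.0819]
-1 0.17 [  62.4077    1.3049  -43.4751   43.3754  -43.5368 -102.8466]
6.8 [ 10.7049  16.8058 -26.8561  -0.     -46.3381 -93.9049] [ 10.7049  11.3566 -20.7648  -0.     -57.8786 -93.9049]
6.8 [  2.3294  18.0718 -24.8917  -0.     -47.0365 -85.5294] [  2.3294  12.7697 -18.886   -0.     -58.3444 -85.5294]
-173.2 [ 10.7049  16.8058 -26.8561   0.     -46.3381  86.0951] [ 10.7049  11.3566 -20.7648   0.     -57.8786  86.0951]
-173.2 [  2.3294  18.0718 -24.8917   0.     -47.0365  94.4706] [  2.3294  12.7697 -18.886    0.     -58.3444  94.4706]
```

```bash
cat >> h.py <<'E'
def Rg(yaw,sg,phi):
    # tilt phi about bundle z (jaw) axis; tool y = x_b rotated
    B=Rbun(yaw)@R.from_euler('z',phi,degrees=True).as_matrix(); return np.c_[-sg*B[:,1],B[:,0],sg*B[:,2]]
E
python3 - <<'E'
from h import *
for phi in (-45,-35,-25,-15,15,25,35,45):
    M=Rg(-8.7,-1,phi)
    for C in ([.521,.141,.06],[.538,.2525,.06]):
        for d in (0.0,0.06,0.12):
            top=np.array(C)+Rbun(-8.7)[:,0]*(-.012)  
            pos=top+M[:,1]*(-d)
            print(phi,C[1],d,env.inverse_kinematics(pos,eul(M)))
E
```

```text
-45 0.141 0.0 [  53.8592   34.029   -34.1175   44.1378  -66.7079 -110.0908]
-45 0.141 0.06 [  58.4586   32.6396  -28.4572   38.8122  -73.294  -106.7002]
-45 0.141 0.12 [  62.3675   31.8718  -22.2459   34.9119  -80.1328 -104.1245]
-45 0.2525 0.0 [  59.2723   40.4872  -18.6041   37.8449  -75.1189 -105.7384]
-45 0.2525 0.06 [  62.6495   39.9439  -12.3429   34.5418  -81.7339 -103.2089]
-45 0.2525 0.12 [  65.6112   40.0265   -5.4252   32.1251  -88.5148 -101.0761]
-35 0.141 0.0 [  52.1855   27.8093  -40.8625   49.7504  -56.5613 -111.9925]
-35 0.141 0.06 [  57.7369   25.2984  -35.7941   42.5041  -63.5117 -107.5812]
-35 0.141 0.12 [  62.4126   23.4428  -30.1689   37.3523  -70.8657 -104.4779]
-35 0.2525 0.0 [  58.705    34.4312  -26.0674   41.6359  -64.2691 -107.5284]
-35 0.2525 0.06 [  62.6363   32.7761  -20.6648   37.1732  -71.0822 -104.4804]
-35 0.2525 0.12 [  66.0949   31.7464  -14.6778   33.896   -78.0854 -102.1336]
-25 0.141 0.0 [  48.4703   21.8317  -47.6925   58.272   -45.8123 -115.0994]
-25 0.141 0.06 [  55.5334   18.1055  -43.1657   47.7123  -53.129  -108.7765]
-25 0.141 0.12 [  61.
[... 1225 characters left out ...]
 0.141 0.12 [  0.3396  -0.6674 -31.5712 -54.7642 -37.9323  39.1014]
35 0.2525 0.0 [ 20.9231  15.8314 -25.7338 -70.2294 -18.3432  42.6325]
35 0.2525 0.06 [ 22.7883   7.9727 -29.6312 -58.8858 -18.7491  29.4191]
35 0.2525 0.12 [ 24.6717  -0.2558 -33.373  -47.2032 -20.2284  15.8773]
45 0.141 0.0 [ -6.978   19.6786 -26.9102 -77.944  -45.3868  71.0078]
45 0.141 0.06 [-11.0229  13.7776 -27.9385 -71.5066 -49.4737  65.667 ]
45 0.141 0.12 [-15.8547   8.3868 -27.9662 -65.6496 -54.9293  61.0895]
45 0.2525 0.0 [  7.2084  20.2034 -25.1722 -85.0774 -35.8224  66.9471]
45 0.2525 0.06 [  4.6895  13.4839 -27.4712 -77.9193 -38.2971  60.1428]
45 0.2525 0.12 [  1.5477   6.8238 -29.0015 -70.894  -42.0536  53.5115]
```

```bash
cat >> h.py <<'E'
def Rplace(ryaw,zs,sg,phi):
    yr=R.from_euler('z',ryaw,degrees=True).apply([0,1,0]); x=np.array([0,0,-1.]); z=zs*yr
    B=np.c_[x,np.cross(z,x),z]@R.from_euler('z',phi,degrees=True).as_matrix(); return np.c_[-sg*B[:,1],B[:,0],sg*B[:,2]]
E
python3 - <<'E'
from h import *
for sg in (1,-1):
  M=Rg(-8.7,sg,-20)
  top=np.array([.521,.141,.06])+Rbun(-8.7)[:,0]*(-.012)
  print("grasp",sg,env.inverse_kinematics(top-M[:,1]*.12,eul(M)),env.inverse_kinematics(top,eul(M)))
  for zs in (1,-1):
    M=Rplace(6.8,zs,sg,-20)
    for y in (-.075,-.145): print(zs,[env.inverse_kinematics([.48,y,z],eul(M)) for z in (.07,.2)])
E
```

```text
grasp 1 [ 60.1516  10.9115 -41.8543  42.5683 -56.1183  75.4168] [ 45.3491  19.0164 -51.0635  64.4162 -40.1147  62.5661]
1 [array([ 11.3979,   7.8615, -45.782 ,   5.5433, -16.4888, -99.6383]), array([ 11.4984,  -2.9609, -32.9955,   2.4951, -40.054 , -96.3266])]
1 [array([  0.0114,   9.973 , -38.4985,  -6.2566, -21.7754, -77.804 ]), array([  0.1171,  -0.4196, -28.336 ,  -3.3932, -42.2588, -81.2041])]
-1 [array([  9.6092,  27.0025, -13.1683,  -1.0233, -69.81  ,  87.7132]), array([  9.6095,  19.8604,  -3.8773,  -0.9626, -86.2406,  87.4228])]
-1 [array([  2.7599,  27.9202, -12.4533,   1.4733, -69.5869,  93.2832]), array([  2.7605,  20.9345,  -3.1437,   1.3842, -85.8773,  93.6971])]
grasp -1 [  60.1516   10.9115  -41.8543   42.5683  -56.1183 -104.5832] [  45.3491   19.0164  -51.0635   64.4162  -40.1147 -117.4339]
1 [array([ 11.3979,   7.8615, -45.782 ,   5.5433, -16.4888,  80.3617]), array([ 11.4984,  -2.9609, -32.9955,   2.4951, -40.054 ,  83.6734])]
1 [array([  0.0114,   9.973 , -38.4985,  -6.2566, -21.7754, 102.196 ]), array([  0.1171,  -0.4196, -28.336 ,  -3.3932, -42.2588,  98.7959])]
-1 [array([  9.6092,  27.0025, -13.1683,  -1.0233, -69.81  , -92.2868]), array([  9.6095,  19.8604,  -3.8773,  -0.9626, -86.2406, -92.5772])]
-1 [array([  2.7599,  27.9202, -12.4533,   1.4733, -69.5869, -86.7168]), array([  2.7605,  20.9345,  -3.1437,   1.3842, -85.8773, -86.3029])]
```

```bash
python3 - <<'E'
from h import *
M=Rg(-8.7,-1,-20)
top=np.array([.521,.141,.06])+Rbun(-8.7)[:,0]*(-.012)
env.goto(top-M[:,1]*.13,eul(M))
p=look("wrist","w_pre1");dets(p,["bundle_a","tray"])
print(env.read_state()["clock"])
E
```

```text
bundle_a [(array([0.4954, 0.1472, 0.1029]), 0.67), (array([0.5115, 0.2338, 0.1021]), 0.63)]
tray [(array([0.5038, 0.1878, 0.0007]), 0.9)]
6.2333
```

View pics/w_pre1.png

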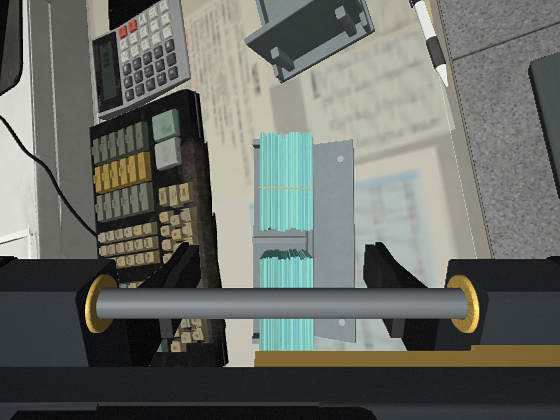

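```bash
python3 - <<'E'
import cv2
a=cv2.imread("pics/w_pre1.png")[120:270,235:370];cv2.imwrite("pics/z4.png",cv2.resize(a,None,fx=4,fy=4,interpolation=cv2.INTER_CUBIC))
E
```

```text
(no output)
```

View pics/z4.png

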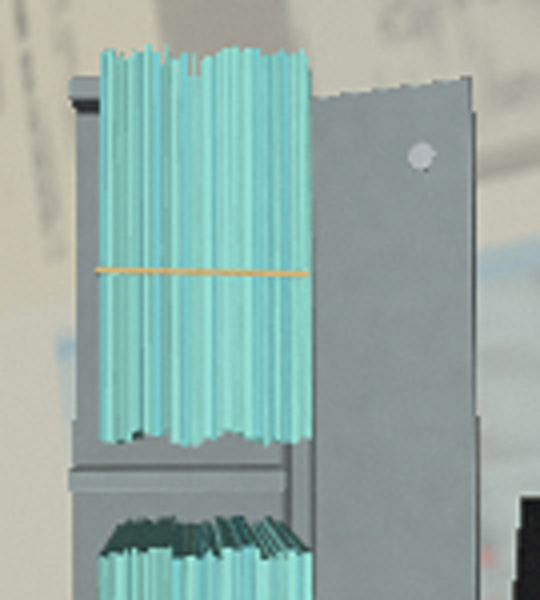

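```bash
cat > fit2.py <<'E'
from fit import *
q=pickle.load(open("pics/w_pre1.pkl","rb"))
z4=lambda a: np.array(a)/4+[235,120]
Q={1:([0,1,2,3],z4([(310,52),(312,441),(100,52),(102,441)])),2:([0,2],z4([(312,552),(100,555)]))}
for k in (1,2):
    uv=z2(P[k]);i,uq=Q[k]
    def f(v):
        X=loc[:4]@Rb(v[3]).T+v[:3]
        return np.r_[(proj(t,X)-uv).ravel(),(proj(q,X[i])-uq).ravel()]
    r=least_squares(f,[.52,.14+.1*(k-1),.06,-8.7]);print(k,r.x);print(f(r.x).reshape(-1,2).round(1).tolist())
E
python3 fit2.py
```

```text
1 [ 0.5214  0.1403  0.0537 -8.7507]
[[-1.4, -0.2], [0.0, 0.3], [-1.6, 0.5], [1.3, 1.3], [-0.4, -0.3], [-0.0, 0.5], [1.1, -0.1], [0.6, 0.7]]
2 [ 0.5392  0.2535  0.0536 -8.6531]
[[-1.0, 0.3], [0.9, 0.1], [-0.6, 0.4], [1.5, 0.5], [-0.1, -0.0], [0.9, -0.5]]
```

```bash
python3 - <<'E'
from h import *
yaw=-8.75;M=Rg(yaw,-1,-20);xb=Rbun(yaw)[:,0]
g=np.array([.5214,.1403,.055])-xb*.006
env.move_straight(g-xb*.09,eul(M),rate=.2)
print(env.move_straight(g,rate=.15,force_limit=12),env.read_state()["position"]-g)
env.gripper_to(0.3,grasp_force=25)
s=env.read_state();print(s["opening"]*87,s["force"],s["clock"])
env.move_straight(g-xb*.10,rate=.15)
s=env.read_state();print(s["opening"]*87,s["force"],s["clock"],s["joint_positions"])
look("wrist","w_lift1");look("scene","s_lift1")
E
```

```text
False [0.0005 0.0009 0.0007]
46.28603841960843 [-2.7994 -0.078   1.2322] 8.2
46.67581553433561 [ 0.6691  0.3354 -4.1695] 9.0167 [  55.4529   10.0585  -47.745    47.5495  -50.7236 -106.5941]
```

View pics/w_lift1.png

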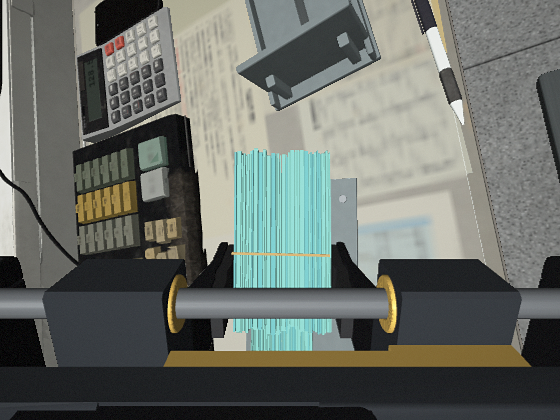

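View pics/s_lift1.png

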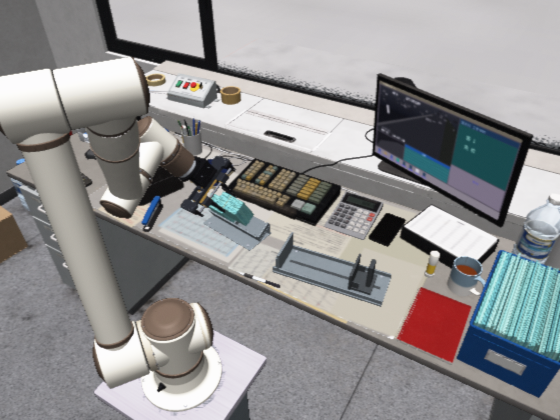

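The bundle is held, with the jaw reading 46.7 mm. Before placing it, I'll refine the rack pose with a wireframe overlay.

```bash
cat > ov.py <<'E'
from h import *
from scipy.optimize import minimize
ya=6.8
def rack(xp,yp,yaw,e):
    Rz=R.from_euler('z',yaw,degrees=True)
    def W(p): return Rz.apply(np.array(p,float)-[0,.145,0])+R.from_euler('z',6.8,degrees=True).apply([xp,yp,0])
    f=-.095+e
    segs=[]
    def box(x0,x1,y0,y1,z):segs.extend([([x0,y0,z],[x1,y0,z]),([x1,y0,z],[x1,y1,z]),([x1,y1,z],[x0,y1,z]),([x0,y1,z],[x0,y0,z])])
    for sx in(-.053,.053,-.062,.062): segs.append(([sx,-.18,.022],[sx,.145,.022]))
    segs.append(([-.053,.145,.008],[.053,.145,.008]));segs.append(([-.053,.145,.078],[.053,.145,.078]))
    box(-.05,.05,f-.008,f,.077);box(-.02,.02,f-.059,f-.045,.1)
    return [W(np.array(s)) for s in segs]
if __name__=="__main__":
    import sys
    v=[float(a) for a in sys.argv[1:5]];tag=sys.argv[5]
    for n,(x0,x1,y0,y1),k in (("w_rack",(180,405,125,235),3.5),("top0",(280,410,185,255),6)):
        if n=="top0":
            im=cv2.imread("pics/top0.png");p={'fx': 396.0528158832708, 'fy': 396.0528158832708, 'cx': 280.9892317708764, 'cy': 203.74372617432832, 'position': np.array([0.3392, 0.0226, 1.169 ]), 'orientation': np.array([  9.8987,  -0.6908, -90.3006])}
        else: p=pickle.load(open(f"pics/{n}.pkl","rb"));im=p["image"]
        a=cv2.resize(im[y0:y1,x0:x1],None,fx=k,fy=k,interpolation=cv2.INTER_CUBIC)
        for s in rack(*v):
            u=((proj(p,s)-[x0,y0]+.5)*k).round().astype(int)
            cv2.line(a,tuple(map(int,u[0])),tuple(map(int,u[1])),(0,0,255),1)
        cv2.imwrite(f"pics/ov_{n}_{tag}.png",a)
E
python3 ov.py .470 -.085 6.8 0.015 a
```

```text
(no output)
```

View pics/ov_w_rack_a.png

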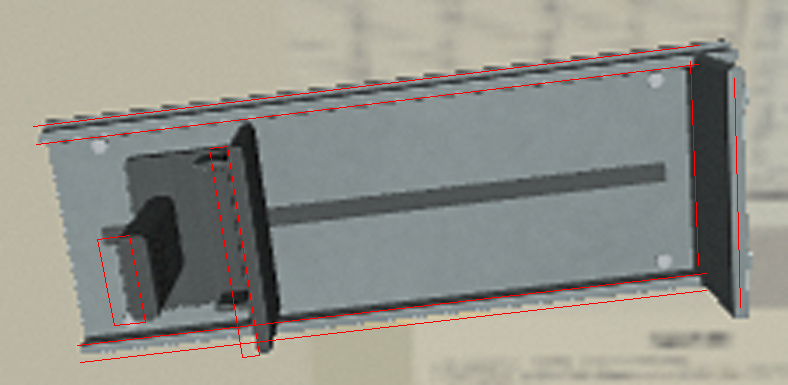

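View pics/ov_top0_a.png

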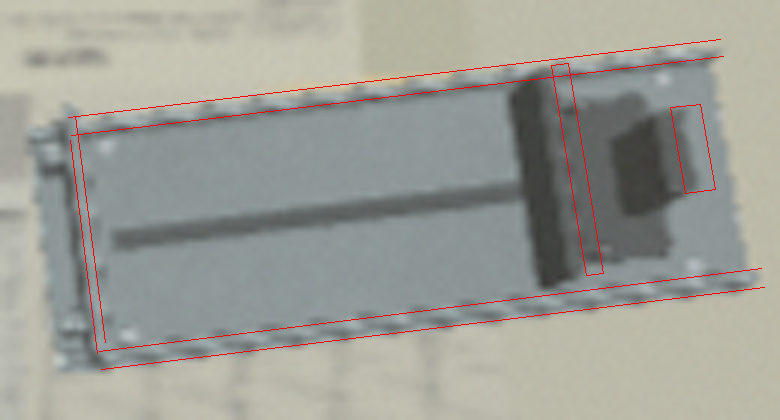

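```bash
cat >> h.py <<'E'
RY=6.5
YR=R.from_euler('z',RY,degrees=True).apply([0,1,0]); XR=R.from_euler('z',RY,degrees=True).apply([1,0,0])
WALL=np.array([.4758,-.0289,0])
E
python3 - <<'E'
from h import *
s=env.read_state();p0=s["position"]
env.move_straight(p0+[-.01,-.02,.06],rate=.2)
M=Rplace(RY,-1,-1,-20)
T=WALL-YR*.0515
print(T)
env.goto(T+[0,0,.17],eul(M))
s=env.read_state();print(s["position"],s["opening"]*87,s["clock"],s["force"])
look("wrist","w_pl1");look("scene","s_pl1")
E
```

```text
[ 0.4816 -0.0801  0.    ]
[ 0.4811 -0.0805  0.1684] 46.44288744420957 10.525 [ 0.0864  0.2683 -3.0709]
```

View pics/w_pl1.png

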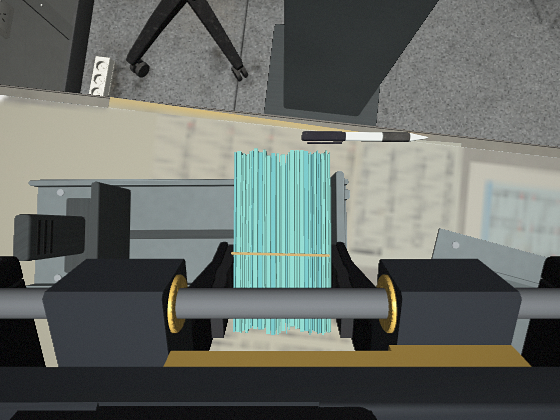

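View pics/s_pl1.png

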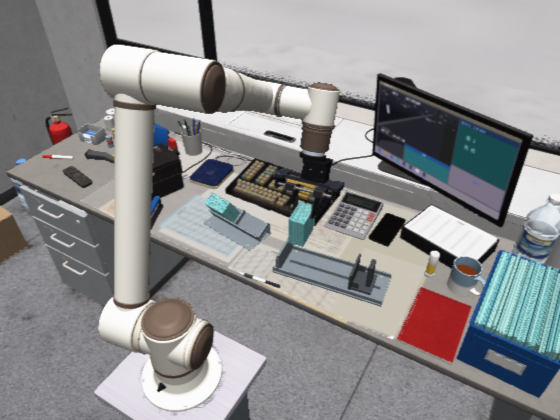

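```bash
python3 - <<'E'
from h import *
from scipy.optimize import least_squares
p=pickle.load(open("pics/w_pl1.pkl","rb"))
M=Rplace(RY,-1,-1,-20)
B0=Rplace(RY,-1,-1,0);B0=np.c_[B0[:,1],B0[:,0],-B0[:,2]][:, [1,0,2]]  # x_b,y_b,z_b
print(B0)
tcp=np.array([.4811,-.0805,.1684])
loc=np.array([[-.0465,a,b] for a in(-.045,.045) for b in (-.0235,.0235)])
X=tcp+B0[:,0]*.006+loc@B0.T
print(proj(p,X),"band",proj(p,tcp+B0[:,0]*.006+np.array([[-.0465,0,-.0235],[-.0465,0,.0235]])@B0.T))
# rack lip, wall
for x in(-.053,-.062): print(proj(p,[WALL+XR*x+[0,0,.022],WALL+XR*x-YR*.2+[0,0,.022]]))
E
```

```text
[[ 0.9936  0.      0.1132]
 [ 0.1132  0.     -0.9936]
 [ 0.     -1.      0.    ]]
[[328.3658 156.5593]
 [234.6142 156.6759]
 [312.0203 180.3369]
 [250.9108 180.4158]] band [[318.4705 170.9539]
 [244.4801 171.048 ]]
[[329.7793 181.7735]
 [143.3281 182.0147]]
[[329.6987 173.4455]
 [143.515  173.6832]]
```

```bash
python3 - <<'E'
from h import *
p=pickle.load(open("pics/w_pl1.pkl","rb"))
N=Rplace(RY,-1,-1,0);B=np.c_[N[:,1],N[:,0],-N[:,2]]
tcp=np.array([.4811,-.0805,.1684])
loc=np.array([[-.0465,a,b] for a in(-.045,.045) for b in (-.0235,.0235)]+[[-.0465,0,-.0235],[-.0465,0,.0235]])
for dz in (.002,.006,.010):
  for dy in (0,): print(dz,proj(p,tcp+B[:,0]*dz+loc@B.T).round(1).tolist())
E
```

```text
0.002 [[328.1, 147.9], [234.8, 148.0], [329.9, 330.1], [233.6, 330.3], [329.0, 237.6], [234.2, 237.7]]
0.006 [[327.1, 149.7], [235.9, 149.8], [328.7, 327.6], [234.7, 327.8], [327.9, 237.3], [235.3, 237.4]]
0.01 [[326.0, 151.4], [236.9, 151.5], [327.6, 325.2], [235.8, 325.4], [326.8, 237.0], [236.4, 237.2]]
```

```bash
python3 - <<'E'
from h import *
p=pickle.load(open("pics/w_pl1.pkl","rb"));k=3;x0,y0,x1,y1=10,140,250,310
a=cv2.resize(p["image"][y0:y1,x0:x1],None,fx=k,fy=k,interpolation=cv2.INTER_CUBIC)
for x in(-.053,-.062,.053,.062):
    u=((proj(p,[WALL+XR*x+[0,0,.022],WALL+XR*x-YR*.32+[0,0,.022]])-[x0,y0]+.5)*k).astype(int)
    cv2.line(a,tuple(map(int,u[0])),tuple(map(int,u[1])),(0,0,255),1)
cv2.imwrite("pics/z5.png",a)
E
```

```text
(no output)
```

View pics/z5.png

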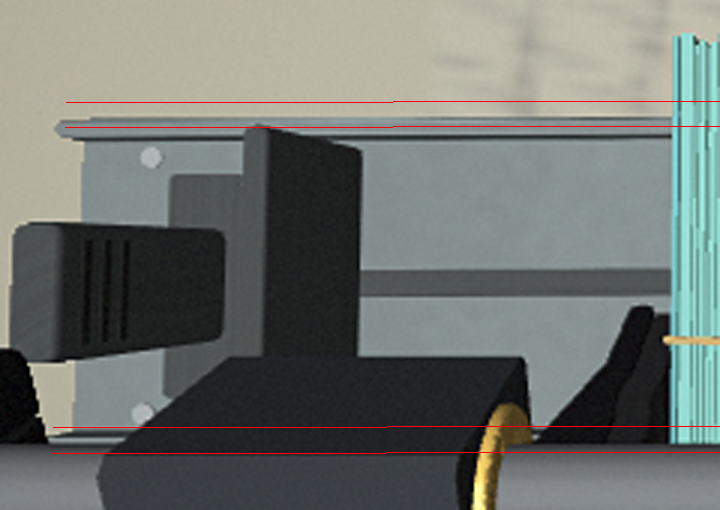

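```bash
sed -i 's/^WALL=.*/WALL=np.array([.4758,-.0289,0])+XR*.003/' h.py; python3 - <<'E'
from h import *
T=WALL-YR*.0515-XR*.0015
env.move_straight(T+[0,0,.078],rate=.2)
hit=env.move_straight(T+[0,0,.045],rate=.04,force_limit=5)
s=env.read_state();print(hit,s["position"],s["force"],s["clock"])
if hit:
    env.gripper_to(.67);s=env.read_state();print(s["position"],s["opening"]*87,s["force"])
    look("wrist","w_rel1")
    M=Rplace(RY,-1,-1,-20)
    env.move_straight(s["position"]-M[:,1]*.09+[0,0,.02],rate=.2)
    look("wrist","w_rel1b");look("scene","s_rel1");look("top","t_rel1");print(env.read_state()["clock"])
E
```

```text
True [ 0.4827 -0.0799  0.0493] [-0.0725  1.1743  3.7975] 11.9167
[ 0.4818 -0.0797  0.0482] 58.62125368792643 [-0.0461  0.3112  0.2377]
13.3667
```

```bash
cd pics; python3 -c "
import cv2,numpy as np
a=[cv2.imread(f'{n}.png') for n in ('w_rel1','w_rel1b','s_rel1','t_rel1')]
m=np.vstack([np.hstack(a[:2]),np.hstack(a[2:])]);cv2.imwrite('m1.png',cv2.resize(m,(800,600),interpolation=cv2.INTER_AREA))"
```

```text
(no output)
```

View pics/m1.png

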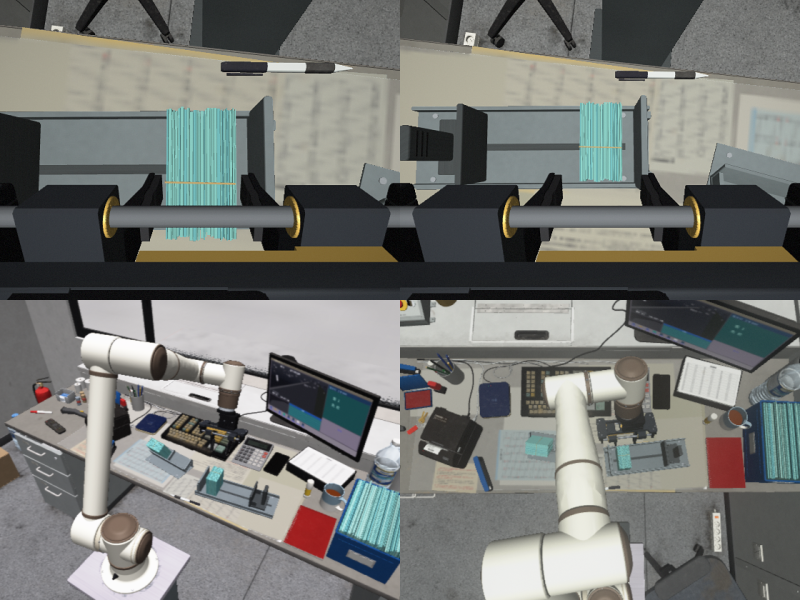

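```bash
python3 - <<'E'
from h import *
yaw=-8.65;M=Rg(yaw,-1,-20);xb=Rbun(yaw)[:,0]
g=np.array([.5392,.2535,.055])-xb*.013
env.gripper_to(1.0)
env.goto(g-xb*.11,eul(M))
p=look("wrist","w_pre2");print(env.read_state()["clock"])
N=Rbun(yaw);loc=np.array([[-.0465,a,b] for a in(-.045,.045) for b in (-.0235,.0235)])
print(proj(p,np.array([.5392,.2535,.055])-xb*.012+loc@N.T))
E
```

```text
15.575
[[311.6771 179.2967]
 [254.7019 179.4879]
 [312.5967 289.7138]
 [254.6012 289.9205]]
```

View pics/w_pre2.png

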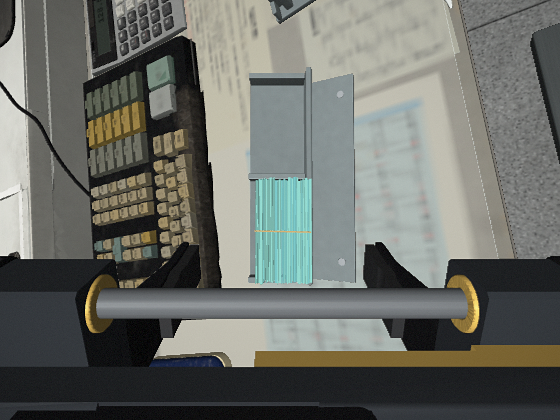

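```bash
python3 - <<'E'
from h import *
yaw=-8.65;M=Rg(yaw,-1,-20);xb,yb=Rbun(yaw)[:,0],Rbun(yaw)[:,1]
g=np.array([.5392,.2535,.055])-xb*.010-yb*.003
env.move_straight(g-xb*.10,eul(M),rate=.2)
print(env.move_straight(g,rate=.15,force_limit=12),env.read_state()["position"]-g)
env.gripper_to(0.3,grasp_force=25)
s=env.read_state();print(s["opening"]*87,s["force"],s["clock"])
env.move_straight(g-xb*.10,rate=.15)
p0=env.read_state()["position"]
env.move_straight(p0+[-.01,-.02,.05],rate=.2)
s=env.read_state();print(s["opening"]*87,s["force"],s["clock"])
M=Rplace(RY,-1,-1,-20)
T=WALL-YR*.127
env.goto(T+[0,0,.18],eul(M))
s=env.read_state();print(s["position"],s["opening"]*87,s["clock"],s["force"])
look("wrist","w_pl2");look("scene","s_pl2")
E
```

```text
False [0.0002 0.0004 0.0006]
46.59227485009344 [-0.5833  0.5875  1.1659] 17.4
46.600212005278244 [-0.5451 -0.1079 -3.0543] 18.6333
[ 0.4932 -0.1539  0.1796] 46.31172484252944 20.175 [-0.52   0.732 -2.982]
```

View pics/w_pl2.png

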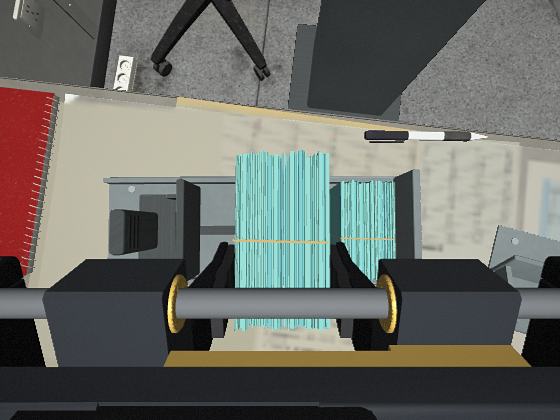

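View pics/s_pl2.png

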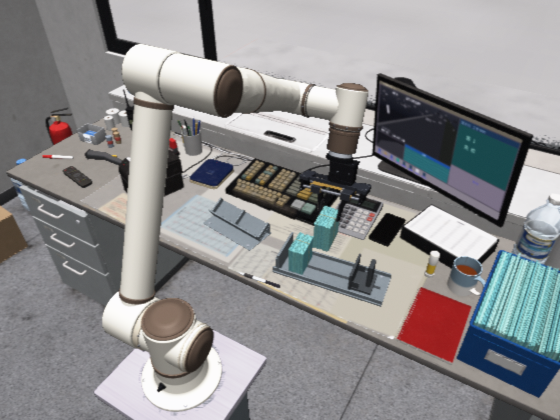

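```bash
python3 - <<'E'
from h import *
T=WALL-YR*.127
env.move_straight(T+[0,0,.082],rate=.2)
hit=env.move_straight(T+[0,0,.040],rate=.04,force_limit=5)
s=env.read_state();print(hit,s["position"],s["force"],s["clock"])
if hit:
    env.gripper_to(.67);s=env.read_state();print(s["position"],s["opening"]*87,s["force"])
    M=Rplace(RY,-1,-1,-20)
    env.move_straight(s["position"]-M[:,1]*.09+[0,0,.02],rate=.2)
    # look at stop from above, tool down
    env.goto(WALL-YR*.22-XR*.03+[0,0,.30],[-90,0,RY])
    p=look("wrist","w_rel2");look("scene","s_rel2");dets(p,["stop_lug","end_stop"]);print(env.read_state()["clock"])
    q=look("top","t_rel2")
E
```

```text
True [ 0.4929 -0.1545  0.0528] [0.532  0.8422 4.1248] 21.6417
[ 0.4921 -0.1544  0.0521] 58.04582695312573 [-0.4191  0.41    1.0677]
stop_lug [(array([ 0.4992, -0.2722,  0.0172]), 0.78)]
end_stop [(array([ 0.4996, -0.2786,  0.0195]), 0.73)]
23.875
```

View pics/w_rel2.png

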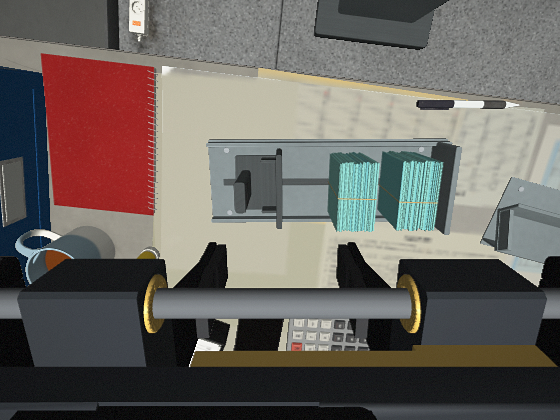

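View pics/s_rel2.png

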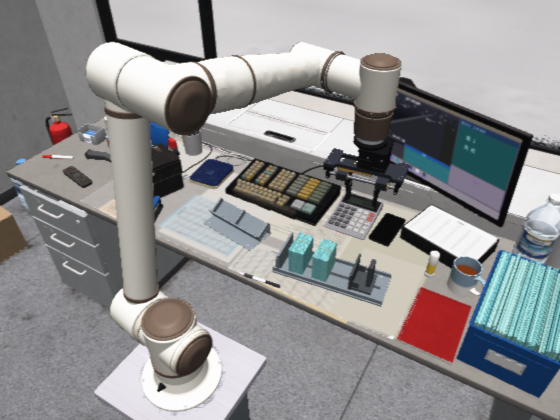

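```bash
python3 - <<'E'
from h import *
p=pickle.load(open("pics/w_rel2.pkl","rb"));k=5;x0,y0,x1,y1=205,130,350,245
a=cv2.resize(p["image"][y0:y1,x0:x1],None,fx=k,fy=k,interpolation=cv2.INTER_CUBIC)
def W(x,y,z): return WALL+XR*x+YR*y+[0,0,z]
for e,col in((.020,(0,0,255)),(.028,(0,255,255))):
    f=-.24+e
    for (xa,xb,ya,yb,z) in((-.05,.05,f-.008,f,.077),(-.02,.02,f-.059,f-.045,.1)):
        u=((proj(p,[W(xa,ya,z),W(xb,ya,z),W(xb,yb,z),W(xa,yb,z)])-[x0,y0]+.5)*k).astype(np.int32)
        cv2.polylines(a,[u],True,col,1)
cv2.imwrite("pics/z6.png",a)
E
```

```text
(no output)
```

View pics/z6.png

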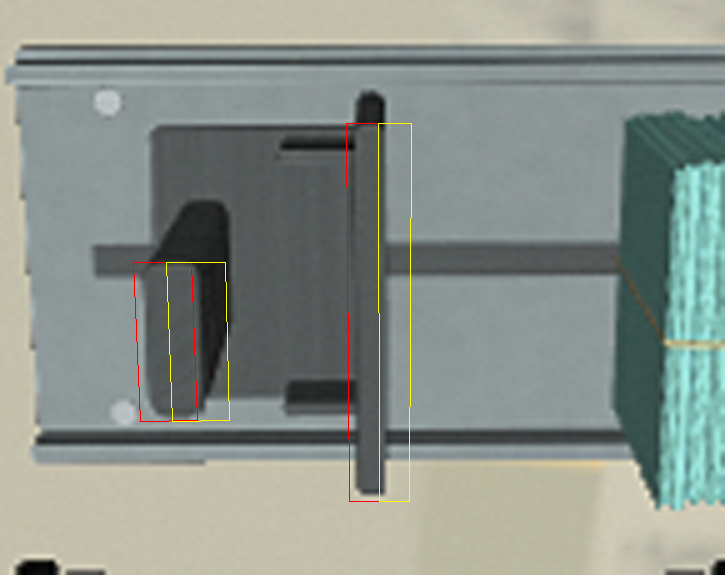

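```bash
python3 - <<'E'
from h import *
E=[-90,0,RY]
L=WALL-YR*.2698-XR*.001
env.gripper_to(.40)
env.goto(L+[0,0,.16],E)
hit=env.move_straight(L+[0,0,.069],rate=.1,force_limit=8)
s=env.read_state();print(hit,s["position"]-L,s["force"])
if not hit:
    env.gripper_to(0.05,grasp_force=35)
    s=env.read_state();print("grip",s["opening"]*87,s["force"],s["clock"]);P0=s["position"]
    if s["opening"]*87>10:
        hit=env.move_straight(P0+YR*.085,rate=.06,force_limit=20)
        s=env.read_state();print(hit,(s["position"]-P0)@YR,s["force"],s["clock"])
        look("wrist","w_slide");look("scene","s_slide")
E
```

```text
False [ 0.0006 -0.0002  0.0698] [-0.672   0.9951  0.4344]
grip 4.3323488089995115 [-0.3237  0.2229  0.0063] 27.1833
```

The fingers closed to 4.3 mm without meeting the lug, so I'll look before doing anything else.

```bash
python3 - <<'E'
from h import *
p=look("wrist","w_miss");look("scene","s_miss");look("top","t_miss")
a=cv2.imread("pics/s_miss.png")[200:330,240:440];cv2.imwrite("pics/z7.png",cv2.resize(a,None,fx=4,fy=4,interpolation=cv2.INTER_CUBIC))
a=cv2.imread("pics/t_miss.png")[160:270,270:430];cv2.imwrite("pics/z8.png",cv2.resize(a,None,fx=4.5,fy=4.5,interpolation=cv2.INTER_CUBIC))
E
```

```text
(no output)
```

View pics/w_miss.png

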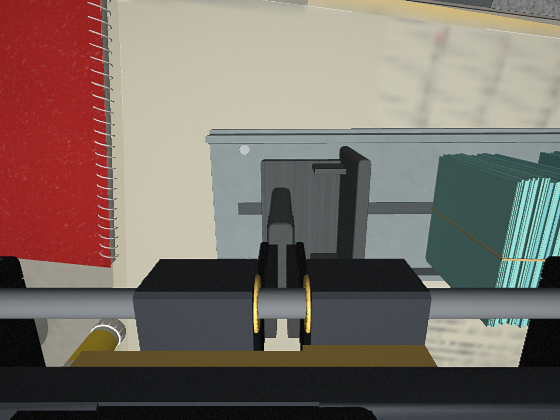

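View pics/z7.png

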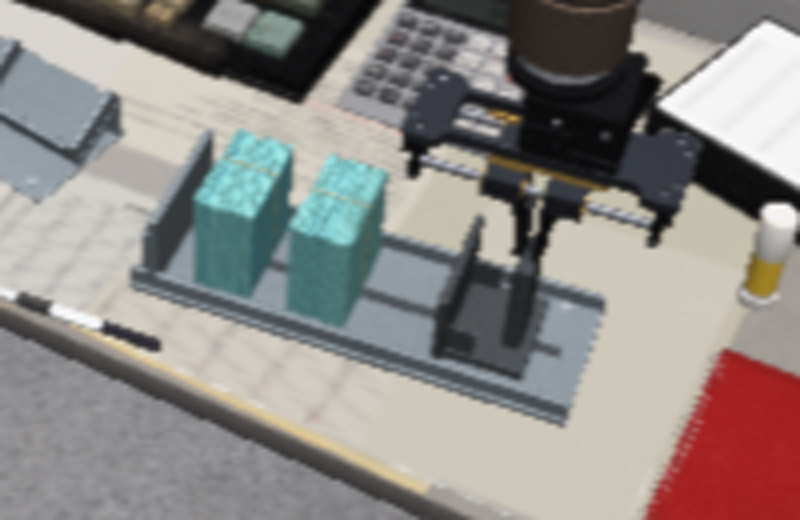

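View pics/z8.png

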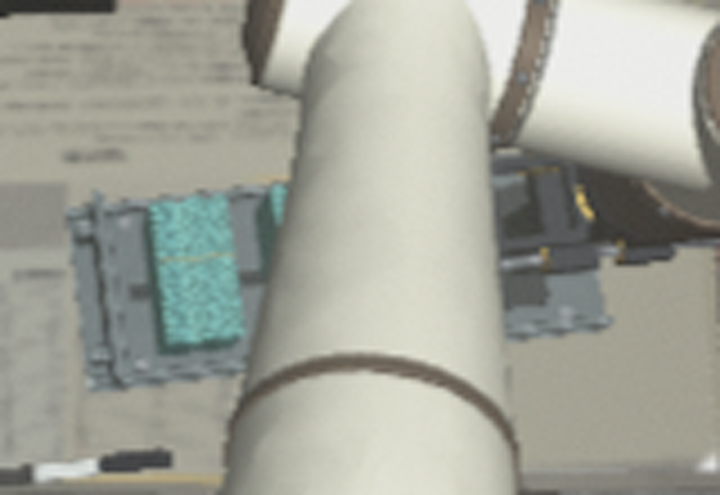

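```bash
python3 - <<'E'
from h import *
s=env.read_state();print(s["opening"]*87,s["position"],s["force"],s["clock"])
a=cv2.imread("pics/w_miss.png")[140:360,200:380];cv2.imwrite("pics/z9.png",cv2.resize(a,None,fx=2.7,fy=2.7,interpolation=cv2.INTER_CUBIC))
p=pickle.load(open("pics/w_miss.pkl","rb"))
tcp=s["position"]
for dy in(-.007,.007): print(proj(p,[tcp+YR*dy,tcp+YR*dy+[0,0,.019],tcp+YR*dy+[0,0,.031],tcp+YR*dy+[0,0,.031]+XR*.02,tcp+YR*dy+[0,0,.031]-XR*.02]).round(0).tolist())
E
```

```text
4.288312817796014 [ 0.5083 -0.2967  0.069 ] [0.4419 0.1916 0.3647] 27.3333
[[270.0, 235.0], [269.0, 247.0], [269.0, 257.0], [269.0, 289.0], [268.0, 222.0]]
[[293.0, 235.0], [294.0, 247.0], [295.0, 257.0], [294.0, 289.0], [295.0, 222.0]]
```

View pics/z9.png

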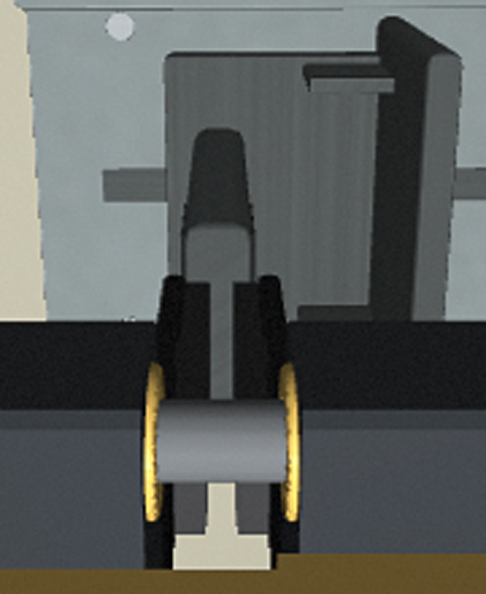

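```bash
python3 - <<'E'
from h import *
P=env.read_state()["position"]
env.gripper_to(.40)
hit=env.move_straight([P[0],P[1],.052],rate=.06,force_limit=8)
s=env.read_state();print(hit,s["position"],s["force"])
env.gripper_to(0.0,grasp_force=35)
s=env.read_state();print("grip",s["opening"]*87,s["force"],s["clock"])
p=look("wrist","w_m2")
a=cv2.imread("pics/w_m2.png")[140:360,200:380];cv2.imwrite("pics/z10.png",cv2.resize(a,None,fx=2.7,fy=2.7,interpolation=cv2.INTER_CUBIC))
E
```

```text
False [ 0.5079 -0.2967  0.0513] [ 0.0206 -0.3445 -0.0372]
grip 14.022408566165783 [-0.2053 -0.1787  1.8452] 29.1
```

View pics/z10.png

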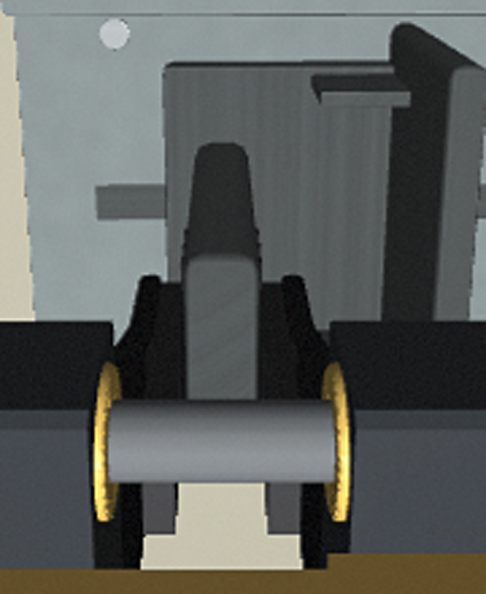

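Now it grips at 14.0 mm. The fingertips sit higher than the reported TCP suggests. I'll slide the stop.

```bash
python3 - <<'E'
from h import *
P0=env.read_state()["position"]
hit=env.move_straight(P0+YR*.05,rate=.05,force_limit=15)
s=env.read_state();print(hit,(s["position"]-P0)@YR,s["force"],s["opening"]*87,s["clock"])
look("wrist","w_sl");look("scene","s_sl")
E
```

```text
False 0.0506999244593578 [-2.0739  2.3386  3.7729] 13.98759032775044 30.3
```

View pics/w_sl.png

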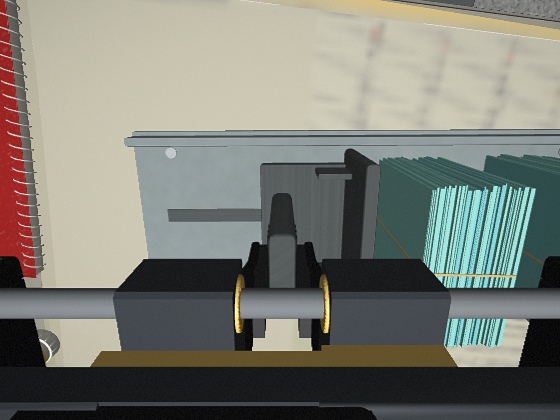

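```bash
python3 - <<'E'
from h import *
P0=env.read_state()["position"]
hit=env.move_straight(P0+YR*.085,rate=.035,force_limit=18)
s=env.read_state();print(hit,(s["position"]-P0)@YR,(s["position"]-WALL)@YR,s["force"],s["opening"]*87,s["clock"])
look("wrist","w_sl2");look("scene","s_sl2")
a=cv2.imread("pics/s_sl2.png")[200:330,240:440];cv2.imwrite("pics/z11.png",cv2.resize(a,None,fx=4,fy=4,interpolation=cv2.INTER_CUBIC))
E
```

```text
True 0.07074855401347674 -0.14870730377560043 [ 0.2321 -1.6837  2.6231] 13.340625723656494 32.225
```

View pics/w_sl2.png

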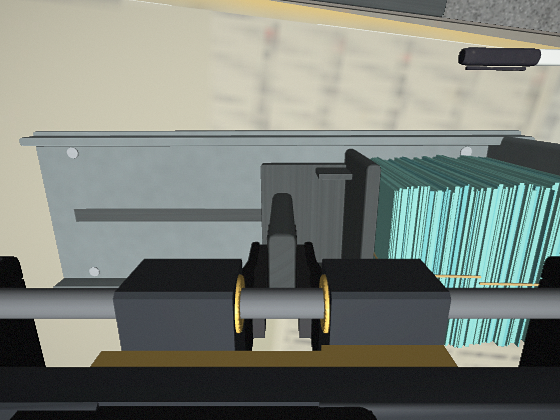

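View pics/z11.png

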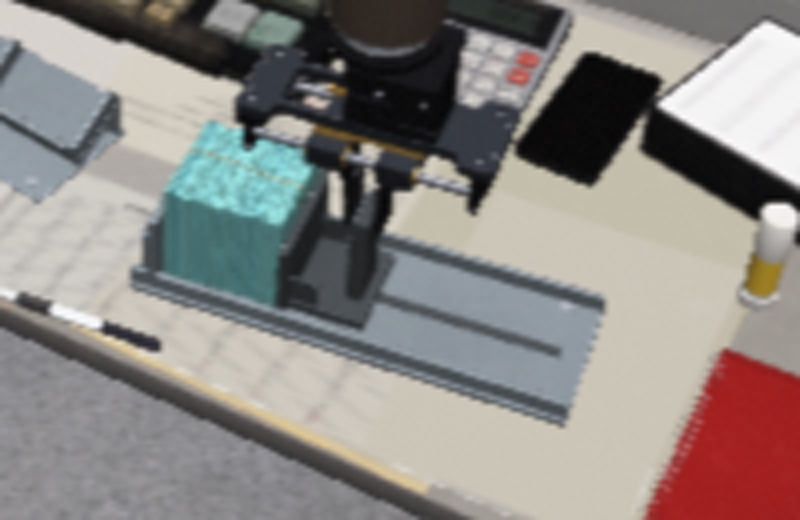

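```bash
python3 - <<'E'
from h import *
P0=env.read_state()["position"]
hit=env.move_straight(P0+YR*.012,rate=.02,force_limit=22)
s=env.read_state();print(hit,(s["position"]-P0)@YR,s["force"],s["opening"]*87,s["clock"])
P1=s["position"]
env.dwell(.3);s=env.read_state();print((s["position"]-P1)@YR,s["force"])
env.gripper_to(.38)
s=env.read_state();print(s["position"]-P1,s["force"])
env.move_straight(s["position"]+[0,0,.16],rate=.15)
look("wrist","w_end")
env.goto([.33,-.33,.33],[-90,0,RY])
look("wrist","w_end2");look("top","t_end");look("scene","s_end");print(env.read_state()["clock"])
E
cd pics; python3 - <<'E'
import cv2
for n,(x0,x1,y0,y1) in dict(t_end=(130,430,140,280),s_end=(220,400,190,320),w_end2=(150,560,60,300)).items():
    a=cv2.imread(n+".png")[y0:y1,x0:x1];k=min(800/a.shape[1],600/a.shape[0]);cv2.imwrite("c_"+n+".png",cv2.resize(a,None,fx=k,fy=k,interpolation=cv2.INTER_CUBIC))
E
```

```text
True -0.0002059765573340356 [ 0.0197 -1.2655  2.6717] 13.567335152009797 32.6583
1.851286204018404e-05 [ 0.0074 -0.7768  2.2329]
[-0.     -0.0002  0.    ] [-0.3294 -0.2803  0.2594]
36.0417
```

View pics/w_end.png

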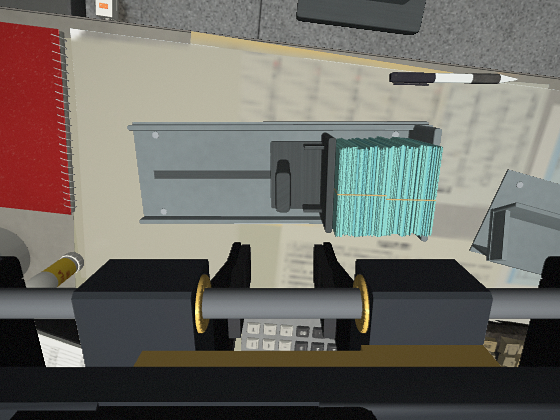

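View pics/w_end2.png

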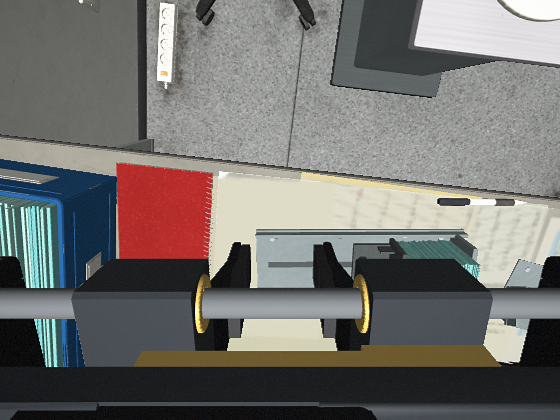

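View pics/c_t_end.png

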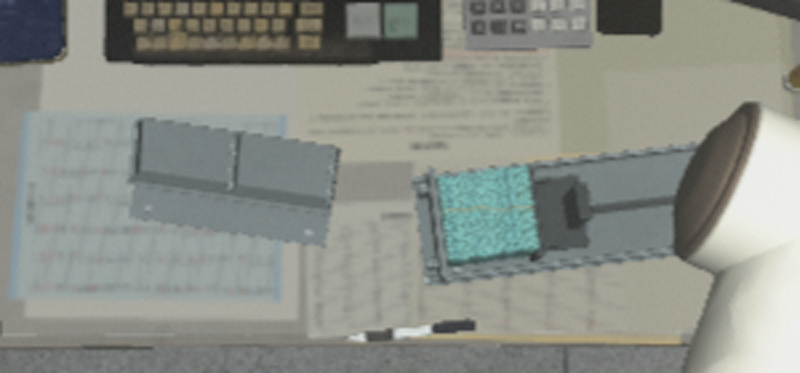

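View pics/c_s_end.png

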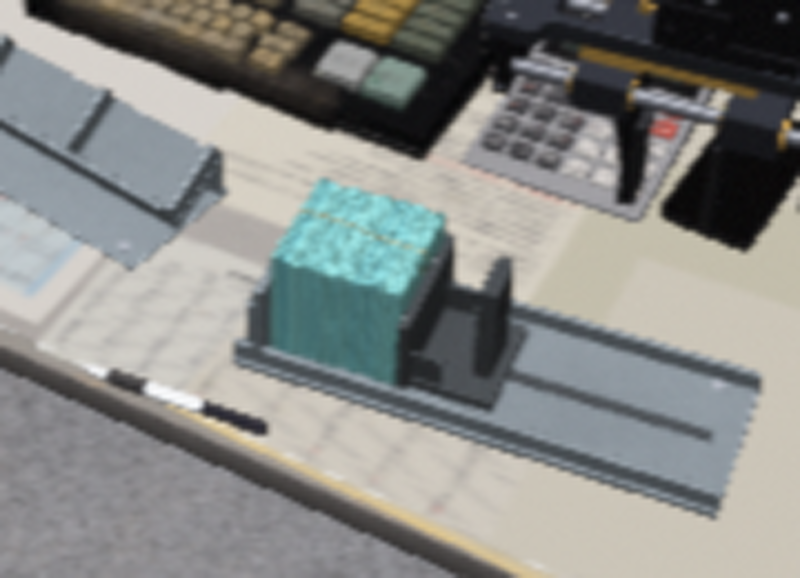

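```bash
python3 - <<'E'
from h import *
p=pickle.load(open("pics/w_end.pkl","rb"));x0,y0,x1,y1=255,110,450,250;k=4
a=cv2.resize(p["image"][y0:y1,x0:x1],None,fx=k,fy=k,interpolation=cv2.INTER_CUBIC)
cv2.imwrite("pics/z12.png",a)
A=unproj(p,[(337.5,140),(336,235),(441,146),(437,236)],.101);print([((q-WALL)@XR,(q-WALL)@YR) for q in A])
A=unproj(p,[(335,238),(325,232)],.077);print([((q-WALL)@XR,(q-WALL)@YR) for q in A])
E
```

```text
[(np.float64(-0.0500885720619711), np.float64(-0.09922771000842515)), (np.float64(0.041551918504138925), np.float64(-0.09614979143393136)), (np.float64(-0.04496745258477144), np.float64(-0.005581563356872965)), (np.float64(0.04220808006742611), np.float64(0.002530938658581529))]
[(np.float64(0.05448614205677689), np.float64(-0.09298625549684734)), (np.float64(0.04774333084193348), np.float64(-0.10382010460934314))]
```

View pics/z12.png

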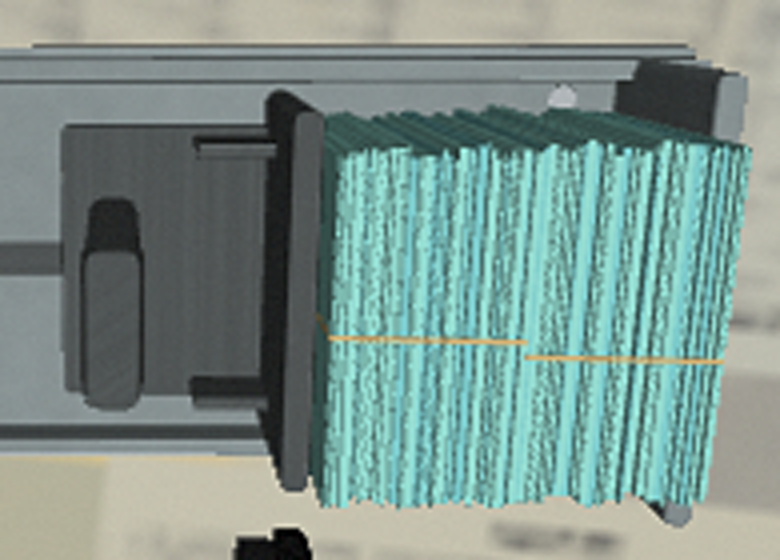

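The packing looks right, but my measurements hint at a possible wedge gap, so I'll take a closer look from above.

```bash
python3 - <<'E'
from h import *
env.gripper_to(1.0)
env.goto(WALL-YR*.05+XR*.035+[0,0,.20],[-90,0,RY])
p=look("wrist","w_c1");print(p["position"],env.read_state()["clock"])
env.goto(WALL-YR*.05+XR*.035+[0,0,.20],[-90,0,RY-180])
p=look("wrist","w_c2");print(p["position"],env.read_state()["clock"])
E
```

```text
[ 0.4408 -0.084   0.3965] 38.4917
[ 0.6    -0.0654  0.3959] 41.1917
```

View pics/w_c1.png

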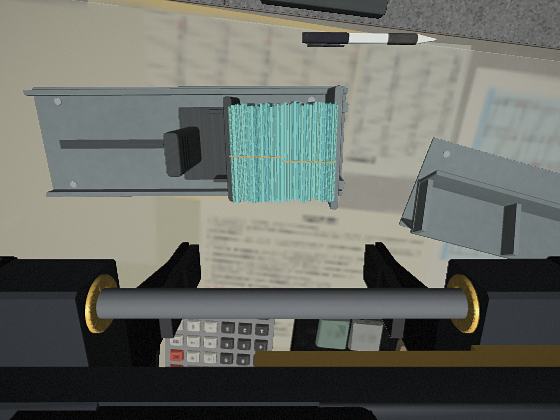

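View pics/w_c2.png

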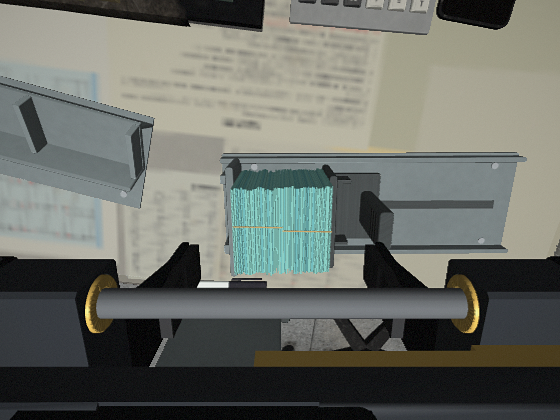

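```bash
cd pics; python3 - <<'E'
import cv2
for n,(x0,x1,y0,y1) in dict(w_c1=(210,365,75,220),w_c2=(205,360,140,285)).items():
    a=cv2.imread(n+".png")[y0:y1,x0:x1];cv2.imwrite("c_"+n+".png",cv2.resize(a,None,fx=4,fy=4,interpolation=cv2.INTER_CUBIC))
E
```

```text
(no output)
```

View pics/c_w_c1.png

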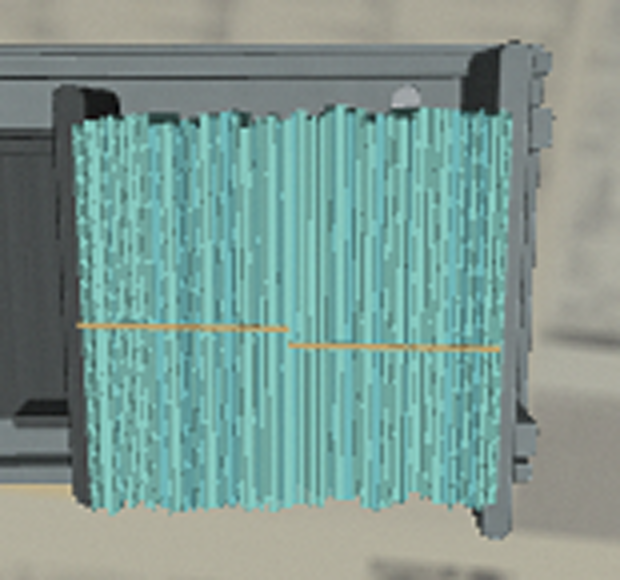

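View pics/c_w_c2.png

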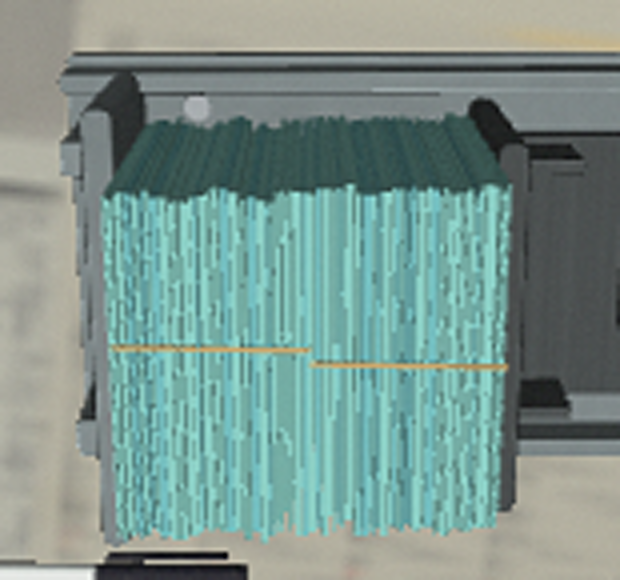

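Both views show the wall, two bundles and plate flush, with no gap at either end. The gripper is clear, so I'm handing in.

```bash
python3 - <<'E'
from h import *
s=env.read_state();print(s["clock"],s["force"],s["position"])
print(env.close_job())
E
```

```text
41.1917 [ 0.4826 -0.2713 -0.1892] [ 0.5192 -0.0743  0.2   ]
the job is handed in; nothing more can be done
None
```

I took both bundles from the tray and stood them on edge in the rack. I then slid the end stop by its lug (about 121 mm) until the bundles packed against the wall, let go, and handed in at 41.2 s of the 67 s allowed.

**Last checks:**
- Close pictures from two opposite sides show wall, bundle, bundle and plate flush, with no visible gap.
- A second push on the stop reached its 22 N limit with no movement.
- The bundles sit about 4 mm out of line with each other sideways, and both stand between the lips.
- At hand-in the gripper was clear above the rack, with no force on it beyond sensor noise.
- I never reached for the glue stick or the stapler. I did not re-measure their positions at the end.

**What failed or disagreed:**
- The first pinch on the lug closed on nothing: the fingertips sit higher than the reported tool point suggests. I lowered the tool 18 mm and it gripped at 14.0 mm.
- My camera fit put the bundles about 12 mm too low in the tray, but the grasps still held.
- My rack pose puts the clear length at about 97 mm, against 94 mm for two bundles. I put this down to calibration error, since the pictures and the second push both say it is snug.

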